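# Load the charged packs into the robot's battery carrier

## Robot

A 6-joint arm with a two-finger parallel gripper is mounted at the origin on the work surface. World frame = base frame: x ahead of the robot, y to its left, z up, the work surface at z = 0. Lengths are in mm, angles in rad, forces in N, time in s.
With the tool pointing down it reaches from about 275 to 775 mm from the base axis. Payload 14.6 kg.
Tool frame: the origin (TCP) lies between the finger pads; the fingertips stand arm.finger_overhang ahead of it and the grasp point (between the pads) lies 2 mm behind it (arm.finger_overhang is the distance from the TCP to the fingertips, in mm); z points along the fingers, y is the line along which they close (so a half turn about z gives the same grasp; the last joint's range is limited). The gripper opens to 85 mm and grips with 20 to 120 N. Pads are 22 mm wide; open, the fingers measure 114 mm over their backs; the gripper's body (76 mm by 85 mm) begins 54 mm behind the grasp point. The pads swing forward as they close: fully open they stand 13 mm farther back than shut.
Start: joints at [-1.393, 0.263, -0.048, 1.259, 0, 1.415], TCP at [171.506, -496.199, 225.978] pointing down, gripper open.
Joint ranges: [-2.65, 2.65], [-0.89, 1.7], [-1.18, 1.37], [-2.13, 2.11], [-1.35, 1.29], [-3.14, 3.14]. Speed limits (rad/s): [1.89, 1.89, 2.57, 2.79, 3.14, 3.14].

## Interface

Orientations are given as a unit quaternion [w, x, y, z].
In Python, from station import get_obs, grab_frame, arm gives the robot as it stands.
- The arm moves only by the tool servo_tool, never from a script. Its argument "deltas" is a list of rows, each a list of 7 numbers: the shift along the tool's x, y, z in cm, then the turn, a rotation vector about the tool's x, y, z in degrees, then the closure, from -1 (fully open) to 1 (shut). In form: [[x, y, z, wx, wy, wz, gripper], ...]. A call has 1 to 12 rows; each row shifts and turns the commanded pose from where the row before left it, along the tool's axes as they then stand; what a row does not reach is not made up. A row lasts 1/10 s, in which the tool goes at most 50 mm and 8.59 degrees, less where a joint would pass 70% of its speed; a pose out of reach is approached as far as the arm can. A call with a gripper value outside its range is refused whole. The fingers move at their own pace and stop on an object; "squeeze" is the grip in N (left out, the last holds). Time passes only in rows, so rows that do not move let the fingers close. It gives the time, the measured TCP pose, the force, the opening and the grip force at its end, in the units of the state.
- get_obs(): the state, without advancing time (a new reading comes with each control period).
- grab_frame(name): name is "scene" or "top" or "wrist"; returns a dict with "color" (384x512x3 uint8, red, green, blue), "depth" (384x512 float32, mm along the optical axis (not along the pixel's ray), 0 where there is no reading), "fx", "fy", "cx", "cy" (pixels), "k1" (the pictures are not rectified: a ray, as slopes to the right and down, at radius r is drawn at 1 + k1 r^2 times it, then the intrinsics apply), "R" (3x3) and "t" (3): a world point X has camera coordinates R X + t. Camera axes: x right, y down, z forward; pixel columns grow to the right and rows downward; lengths in mm; the calibration is good to about 2 mm. A picture is of the moment at which its call begins.
- arm.finish_job(): hands the job in; it is judged then, once.
The state is a dict: "time": time; "qpos": joint angles; "joint_velocities": joint speeds; "effort": joint torques, N m; "tcp_pos": TCP position; "ee_rot": TCP orientation; "ft_force": force on the tool from outside, world axes, zero at the start; "torque": the same for the moment, N m; "width": opening from 0.0 (shut) to 1.0 (fully open); "gripper_force": force on a finger pad.
Only numpy, scipy, OpenCV 4.12 (cv2) and the standard library are available. Lean on these libraries where they do the work, as an engineer would, in place of code of your own. Each camera call takes 0.05 s, during which the arm holds its last target. There are 200 camera calls.

## Task

Move the four battery packs from the charger into the bays of the aluminium carrier, one pack standing upright on the floor of each bay, keeping their sequence: the pack at the charger's left end (the robot's left) goes into the bay next to the carrier's orange plug, and the others follow from there in the order they stood on the charger, so the rightmost goes farthest from the plug. Keep the packs upright and set them down without dropping them.

Things in the scene. Friction and masses are not known exactly. Their poses are not given: they have to be found in the camera images.
- pack_red: loose battery pack, an upright black block with a red cap (top 16 mm) and red stripe, 40 (its x) x 34 (its y) x 85 mm tall, about 0.2 kg; origin at the centre of its underside, z up. At the start it stands on the dock of its own colour; grip it along its x, fore and aft (no neighbours there), on its upper half
- pack_blue: loose battery pack, an upright black block with a blue cap (top 16 mm) and blue stripe, 40 (its x) x 34 (its y) x 85 mm tall, about 0.2 kg; origin at the centre of its underside, z up. At the start it stands on the dock of its own colour; grip it along its x, fore and aft (no neighbours there), on its upper half
- pack_yellow: loose battery pack, an upright black block with a yellow cap (top 16 mm) and yellow stripe, 40 (its x) x 34 (its y) x 85 mm tall, about 0.2 kg; origin at the centre of its underside, z up. At the start it stands on the dock of its own colour; grip it along its x, fore and aft (no neighbours there), on its upper half
- pack_green: loose battery pack, an upright black block with a green cap (top 16 mm) and green stripe, 40 (its x) x 34 (its y) x 85 mm tall, about 0.2 kg; origin at the centre of its underside, z up. At the start it stands on the dock of its own colour; grip it along its x, fore and aft (no neighbours there), on its upper half
- dock_red: fixed grey dock, red tab at its front (-x), 62 (x) x 58 (y) mm; all four stand along their common y (robot's left) at 60 mm pitch on the charger rail, in any order. Origin: centre of its underside, 20 mm above the table; floor 6 mm above the origin, lips 8 mm high. A black supply unit, 38 mm high above the table, runs behind the row, 54 to 99 mm from the dock centres in +x
- dock_blue: fixed grey dock, blue tab at its front (-x), 62 (x) x 58 (y) mm; all four stand along their common y (robot's left) at 60 mm pitch on the charger rail, in any order. Origin: centre of its underside, 20 mm above the table; floor 6 mm above the origin, lips 8 mm high. A black supply unit, 38 mm high above the table, runs behind the row, 54 to 99 mm from the dock centres in +x
- dock_yellow: fixed grey dock, yellow tab at its front (-x), 62 (x) x 58 (y) mm; all four stand along their common y (robot's left) at 60 mm pitch on the charger rail, in any order. Origin: centre of its underside, 20 mm above the table; floor 6 mm above the origin, lips 8 mm high. A black supply unit, 38 mm high above the table, runs behind the row, 54 to 99 mm from the dock centres in +x
- dock_green: fixed grey dock, green tab at its front (-x), 62 (x) x 58 (y) mm; all four stand along their common y (robot's left) at 60 mm pitch on the charger rail, in any order. Origin: centre of its underside, 20 mm above the table; floor 6 mm above the origin, lips 8 mm high. A black supply unit, 38 mm high above the table, runs behind the row, 54 to 99 mm from the dock centres in +x
- carrier: fixed aluminium tray with white rims and dividers, 68 (x) x 246 (y) x 24 mm; origin at the centre of its underside, on the table. Four open bays in a row along its y, centres at y = +90, +30, -30, -90 mm, x = 0; bay floors 12 mm above the origin, rims and dividers 12 mm high above the floor; each bay is 56 (x) x 54 (y) mm inside. Yaw within 0.3 rad of the robot's axes
- plug: fixed orange connector block with two short steel studs on top, 56 (x) x 26 (y) x 36 mm high, at one end of the carrier (which end varies; a plain black cap sits at the other). Origin at the centre of its underside, in line with the bays, 47 mm from the centre of the nearest bay

How it is judged (in metres and radians):
At the end, for the whole second after the job is handed in: Each pack stands upright (within 0.1 rad) on the floor of its bay (height within 5 mm, within 13 mm of the row's centre line), one in each bay, in the charger's left-to-right order counted from the orange plug, all released and at rest ((y of dock_red in the frame of dock_blue below 0 m or (horizontal distance between pack_red and plug below 0.077 m and horizontal distance between pack_blue and plug above 0.077 m) or (horizontal distance between pack_red and plug below 0.137 m and horizontal distance between pack_blue and plug above 0.137 m) or (horizontal distance between pack_red and plug below 0.197 m and horizontal distance between pack_blue and plug above 0.197 m)) and (y of dock_red in the frame of dock_yellow below 0 m or (horizontal distance between pack_red and plug below 0.077 m and horizontal distance between pack_yellow and plug above 0.077 m) or (horizontal distance between pack_red and plug below 0.137 m and horizontal distance between pack_yellow and plug above 0.137 m) or (horizontal distance between pack_red and plug below 0.197 m and horizontal distance between pack_yellow and plug above 0.197 m)) and (y of dock_red in the frame of dock_green below 0 m or (horizontal distance between pack_red and plug below 0.077 m and horizontal distance between pack_green and plug above 0.077 m) or (horizontal distance between pack_red and plug below 0.137 m and horizontal distance between pack_green and plug above 0.137 m) or (horizontal distance between pack_red and plug below 0.197 m and horizontal distance between pack_green and plug above 0.197 m)) and (y of dock_blue in the frame of dock_red below 0 m or (horizontal distance between pack_blue and plug below 0.077 m and horizontal distance between pack_red and plug above 0.077 m) or (horizontal distance between pack_blue and plug below 0.137 m and horizontal distance between pack_red and plug above 0.137 m) or (horizontal distance between pack_blue and plug below 0.197 m and horizontal distance between pack_red and plug above 0.197 m)) and (y of dock_blue in the frame of dock_yellow below 0 m or (horizontal distance between pack_blue and plug below 0.077 m and horizontal distance between pack_yellow and plug above 0.077 m) or (horizontal distance between pack_blue and plug below 0.137 m and horizontal distance between pack_yellow and plug above 0.137 m) or (horizontal distance between pack_blue and plug below 0.197 m and horizontal distance between pack_yellow and plug above 0.197 m)) and (y of dock_blue in the frame of dock_green below 0 m or (horizontal distance between pack_blue and plug below 0.077 m and horizontal distance between pack_green and plug above 0.077 m) or (horizontal distance between pack_blue and plug below 0.137 m and horizontal distance between pack_green and plug above 0.137 m) or (horizontal distance between pack_blue and plug below 0.197 m and horizontal distance between pack_green and plug above 0.197 m)) and (y of dock_yellow in the frame of dock_red below 0 m or (horizontal distance between pack_yellow and plug below 0.077 m and horizontal distance between pack_red and plug above 0.077 m) or (horizontal distance between pack_yellow and plug below 0.137 m and horizontal distance between pack_red and plug above 0.137 m) or (horizontal distance between pack_yellow and plug below 0.197 m and horizontal distance between pack_red and plug above 0.197 m)) and (y of dock_yellow in the frame of dock_blue below 0 m or (horizontal distance between pack_yellow and plug below 0.077 m and horizontal distance between pack_blue and plug above 0.077 m) or (horizontal distance between pack_yellow and plug below 0.137 m and horizontal distance between pack_blue and plug above 0.137 m) or (horizontal distance between pack_yellow and plug below 0.197 m and horizontal distance between pack_blue and plug above 0.197 m)) and (y of dock_yellow in the frame of dock_green below 0 m or (horizontal distance between pack_yellow and plug below 0.077 m and horizontal distance between pack_green and plug above 0.077 m) or (horizontal distance between pack_yellow and plug below 0.137 m and horizontal distance between pack_green and plug above 0.137 m) or (horizontal distance between pack_yellow and plug below 0.197 m and horizontal distance between pack_green and plug above 0.197 m)) and (y of dock_green in the frame of dock_red below 0 m or (horizontal distance between pack_green and plug below 0.077 m and horizontal distance between pack_red and plug above 0.077 m) or (horizontal distance between pack_green and plug below 0.137 m and horizontal distance between pack_red and plug above 0.137 m) or (horizontal distance between pack_green and plug below 0.197 m and horizontal distance between pack_red and plug above 0.197 m)) and (y of dock_green in the frame of dock_blue below 0 m or (horizontal distance between pack_green and plug below 0.077 m and horizontal distance between pack_blue and plug above 0.077 m) or (horizontal distance between pack_green and plug below 0.137 m and horizontal distance between pack_blue and plug above 0.137 m) or (horizontal distance between pack_green and plug below 0.197 m and horizontal distance between pack_blue and plug above 0.197 m)) and (y of dock_green in the frame of dock_yellow below 0 m or (horizontal distance between pack_green and plug below 0.077 m and horizontal distance between pack_yellow and plug above 0.077 m) or (horizontal distance between pack_green and plug below 0.137 m and horizontal distance between pack_yellow and plug above 0.137 m) or (horizontal distance between pack_green and plug below 0.197 m and horizontal distance between pack_yellow and plug above 0.197 m)) and horizontal distance between pack_red and plug between 0.033 and 0.241 m and x of pack_red in the frame of carrier between -0.013 and 0.013 m and z of pack_red in the frame of carrier between 0.007 and 0.017 m and angle between each of pack_red, pack_blue, pack_yellow, pack_green's own z axis and vertical below 0.1 rad and linear speed of each of pack_red, pack_blue, pack_yellow, pack_green below 0.02 m/s and angular speed of each of pack_red, pack_blue, pack_yellow, pack_green below 0.1 rad/s and contact force between each of pack_red, pack_blue, pack_yellow, pack_green and the fingers below 0.1 N and horizontal distance between pack_blue and plug between 0.033 and 0.241 m and x of pack_blue in the frame of carrier between -0.013 and 0.013 m and z of pack_blue in the frame of carrier between 0.007 and 0.017 m and horizontal distance between pack_yellow and plug between 0.033 and 0.241 m and x of pack_yellow in the frame of carrier between -0.013 and 0.013 m and z of pack_yellow in the frame of carrier between 0.007 and 0.017 m and horizontal distance between pack_green and plug between 0.033 and 0.241 m and x of pack_green in the frame of carrier between -0.013 and 0.013 m and z of pack_green in the frame of carrier between 0.007 and 0.017 m); the robot touches nothing.
It fails at once if a pack tipped by more than 0.6 rad (angle between any of pack_red, pack_blue, pack_yellow, pack_green's own z axis and vertical above 0.6 rad).
It fails at once if a pack dropped (falling free of the fingers faster than 0.7 m/s) ((linear speed of pack_red above 0.7 m/s and contact force between pack_red and the fingers below 0.1 N) or (linear speed of pack_blue above 0.7 m/s and contact force between pack_blue and the fingers below 0.1 N) or (linear speed of pack_yellow above 0.7 m/s and contact force between pack_yellow and the fingers below 0.1 N) or (linear speed of pack_green above 0.7 m/s and contact force between pack_green and the fingers below 0.1 N)).
It also fails if it takes over 112 s, if anything falls off the work surface, if the arm or the gripper's body presses on something with over 40 N, if the wrist force passes 120 N, or if a joint passes its speed limit or range.

## Working session

There is one attempt and no reset: what is moved stays moved. The work goes in short steps, Python scripts to look and compute and a tool call to move; the robot and the scene stay as the last step left them, time stands still between calls to the robot, and variables do not carry over. Pictures are saved under pics/ and viewed, at most 14 in all, crops included, and the job is handed in when it is done.

Besides the shell and the picture viewer there is one more tool, called after "Emit:" in YAML: its name, and indented under it one key for each argument. servo_tool: Moves the arm, as the interface text tells. Its arguments: {"type":"object","properties":{"deltas":{"type":"array"},"squeeze":{"type":"number"}},"required":["deltas"]}

```bash
mkdir -p pics
cat > h.py <<'E'
import numpy as np, cv2
from station import get_obs, grab_frame, arm
def world(f):
    d=f["depth"]; h,w=d.shape
    K=np.array([[f["fx"],0,f["cx"]],[0,f["fy"],f["cy"]],[0,0,1.]])
    u,v=np.meshgrid(np.arange(w),np.arange(h))
    p=np.stack([u,v],-1).reshape(-1,1,2).astype(float)
    s=cv2.undistortPoints(p,K,np.array([f["k1"],0,0,0.])).reshape(h,w,2)
    c=np.dstack([s*d[...,None],d])
    W=(c-np.array(f["t"]))@np.array(f["R"])
    W[d<=0]=np.nan
    return W
E
python3 - <<'E'
from h import *
o=get_obs(); print({k:np.round(v,3) for k,v in o.items()}, arm.finger_overhang)
for n in("top","scene"):
    f=grab_frame(n); cv2.imwrite(f"pics/{n}0.png",cv2.cvtColor(f["color"],cv2.COLOR_RGB2BGR)); np.savez(f"{n}0.npz",W=world(f),c=f["color"])
    print(n,f["fx"],f["k1"],-np.array(f["R"]).T@f["t"])
E
```

```text
{'time': np.float64(0.0), 'qpos': array([-1.393,  0.264, -0.049,  1.259,  0.   ,  1.415]), 'joint_velocities': array([-0.   , -0.001,  0.002,  0.001, -0.   ,  0.002]), 'effort': array([-4.0000e-03, -6.3761e+01,  3.8456e+01,  1.4000e-02, -0.0000e+00,
       -0.0000e+00]), 'tcp_pos': array([ 171.476, -495.922,  225.519]), 'ee_rot': array([-0.001,  0.986,  0.166,  0.   ]), 'ft_force': array([0.44 , 0.538, 0.092]), 'torque': array([-0.063, -0.03 , -0.01 ]), 'gripper_force': np.float64(0.0), 'width': np.float64(0.994)} 17.0
top 489.11034378696576 -0.15224000588831385 [ 409.54583689   10.62671064 1052.35004272]
scene 455.4585014624501 0.01803006737151196 [1169.67341353 -328.74207015  658.96159823]
```

View pics/top0.png

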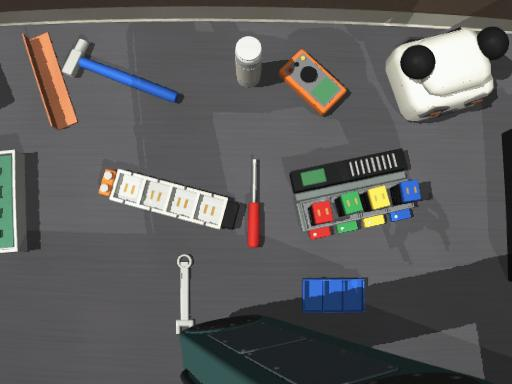

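View pics/scene0.png

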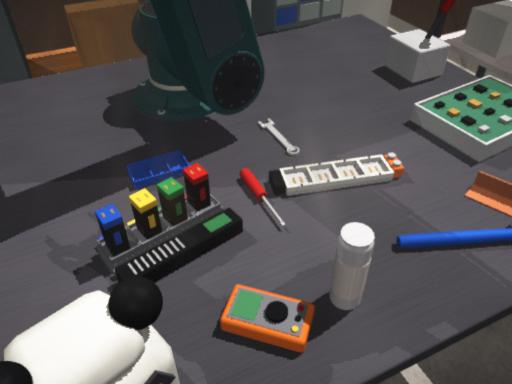

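The top view (up is +x, left is +y) shows the packs left to right: red (321,212), green (350,203), yellow (378,197), blue (410,190). The carrier runs from (107,182) to (237,215), with the orange plug at its left end. So the order from the plug is red, green, yellow, blue.

Run:
```python
from h import *
z=np.load("top0.npz"); W,c=z["W"],z["c"]
hsv=cv2.cvtColor(c,cv2.COLOR_RGB2HSV)
x,y,Z=W[...,0],W[...,1],W[...,2]
reg=np.zeros(Z.shape,bool); reg[165:250,285:435]=1
from scipy import ndimage as nd
# caps
m=reg&(Z>95)&(Z<125); lab,n=nd.label(m)
P=[]
for i in range(1,n+1):
    q=lab==i
    if q.sum()<60: continue
    p=W[q]; top=p[abs(p[:,2]-np.median(p[:,2]))<4]
    r=cv2.minAreaRect(top[:,:2].astype(np.float32)); P.append(r[0]); print("pack",q.sum(),np.median(c[q],0),np.round(np.median(top,0),1),np.round(r[0],1),np.round(r[1],1),round(r[2],1))
P=np.array(P); P=P[np.argsort(-P[:,1])]
print("row",np.diff(P,axis=0), np.linalg.norm(P[-1]-P[0]), "yaw", np.degrees(np.arctan2(P[0,1]-P[-1,1],P[0,0]-P[-1,0]))-90)
# tab, psu heights
t=reg&(hsv[...,1]>150)&(Z<60); lab,n=nd.label(t)
for i in range(1,n+1):
    q=lab==i
    if q.sum()>30: print("tab",np.median(c[q],0),np.round(W[q].mean(0),1),q.sum())
reg=np.zeros(Z.shape,bool); reg[160:240,95:245]=1
w=reg&(hsv[...,1]<60)&(hsv[...,2]>150)&(Z>15)&(Z<32)
lab,n=nd.label(w); k=1+np.argmax(nd.sum(w,lab,range(1,n+1))); q=lab==k
r=cv2.minAreaRect(W[q][:,:2].astype(np.float32)); print("carrier",q.sum(),np.median(W[q],0).round(1),np.round(r[0],1),np.round(r[1],1),r[2])
o=reg&(hsv[...,1]>130)&((hsv[...,0]<15))&(Z>28); print("plug",W[o].mean(0).round(1),o.sum(), np.median(W[o][:,2]))
# high things along the route
h=(Z>60)&(x>200)&(x<600)&(abs(y)<450); 
lab,n=nd.label(h)
for i in range(1,n+1):
    q=lab==i
    if q.sum()>80: print("tall",q.sum(),W[q].min(0).round(),W[q].max(0).round())
# table check
print("table",np.nanmedian(Z[230:250,100:170]))
```

```text
pack 374 [ 54. 109. 212.] [ 537.  -309.6  110.5] [ 537.  -309.7] [39.2 36.9] 7.9
pack 382 [250. 241.  99.] [ 523.9 -244.9  110.4] [ 524.  -245.5] [40.6 34.8] 14.3
pack 402 [ 76. 183. 101.] [ 513.  -189.4  110.8] [ 513.  -190.2] [41.1 36.3] 17.0
pack 382 [230.  60.  55.] [ 493.6 -132.4  110.4] [ 493.1 -133.2] [40.8 34.5] 11.1
row [[ 19.92694092 -57.03895569]
 [ 10.97937012 -55.27877808]
 [ 13.00170898 -64.21276855]] 181.90913245670936 yaw 13.967611845175995
tab [ 54. 110. 214.] [ 495.8 -315.2   20.2] 177
tab [250. 242.  99.] [ 482.6 -258.1   19.8] 168
tab [231.  60.  55.] [ 456.  -141.1   19.2] 181
carrier 404 [546.9 258.7  22.9] [543.1 258.5] [93.7 66.9] 76.44142150878906
plug [555.8 312.4  29.5] 29 28.876131304480758
tall 488 [ 516. -329.   61.] [ 558. -291.  116.]
tall 472 [ 500. -266.   61.] [ 545. -224.  116.]
tall 476 [ 489. -211.   60.] [ 536. -168.  116.]
tall 438 [ 470. -152.   61.] [ 515. -113.  115.]
tall 13189 [ 202. -160.   96.] [323. 131. 732.]
table -0.8859405696208154
```

Run:
```python
from h import *
from scipy import ndimage as nd
z=np.load("top0.npz"); W,c=z["W"],z["c"]; hsv=cv2.cvtColor(c,cv2.COLOR_RGB2HSV); Z=W[...,2]
reg=np.zeros(Z.shape,bool); reg[160:240,90:245]=1
w=reg&(hsv[...,1]<60)&(hsv[...,2]>130)&(Z>6)&(Z<32)
w=nd.binary_opening(nd.binary_closing(w)); w&=np.isfinite(Z)
# drop plug studs etc.: near plug
r=cv2.minAreaRect(W[w][:,:2].astype(np.float32)); print(np.round(r[0],1),np.round(r[1],1),r[2])
print("rim z",np.percentile(Z[w],[5,25,50,75,95]))
blk=reg&(Z>6)&(hsv[...,2]<70); blk=nd.binary_opening(blk); print("cap",W[blk].mean(0),blk.sum())
o=reg&(hsv[...,1]>130)&(hsv[...,0]<15)&(Z>6); print("plug",W[o].mean(0),o.sum(),W[o].min(0),W[o].max(0))
# bay floors: project out along row
ctr=np.array(r[0]); a=np.radians(r[2] if r[1][0]>r[1][1] else r[2]+90); 
u=np.array([np.cos(a),np.sin(a)]); u*=np.sign(u[1]); v=np.array([u[1],-u[0]])
print("yaw",np.degrees(np.arctan2(u[1],u[0]))-90)
s=(W[...,:2]-ctr)@u; t=(W[...,:2]-ctr)@v
col=reg&(abs(t)<20)
for lo in range(-150,170,4):
    q=col&(s>=lo)&(s<lo+4)&np.isfinite(Z)
    if q.sum(): print(lo+2,round(np.median(Z[q]),1),np.median(c[q],0).astype(int),end="; ")
print()
for lo in range(-44,45,4):
    q=reg&(abs(s)<100)&(t>=lo)&(t<lo+4)&np.isfinite(Z)
    if q.sum(): print(lo+2,round(np.median(Z[q]),1),np.median(c[q],0).astype(int),end="; ")
```

```text
[525.2 183.3] [248.1  68.8] 76.10740661621094
rim z [ 8.45950624 10.63428445 12.65929996 21.5627513  25.0713074 ]
cap [491.04310439  48.99130548  26.53830562] 328
plug [557.09969843 310.69331458  26.12804461] 115 [528.92288022 297.94357946   6.96731586] [585.60833819 333.78382353  33.5992182 ]
yaw -13.892593383789062
-148 27.2 [40 40 41]; -144 27.3 [42 42 43]; -140 26.9 [42 42 43]; -136 27.4 [42 42 43]; -132 26.8 [43 43 44]; -128 27.3 [42 42 42]; -124 22.8 [168 166 154]; -120 23.5 [248 247 239]; -116 11.3 [236 237 231]; -112 11.4 [234 234 229]; -108 11.4 [234 235 230]; -104 11.7 [234 235 229]; -100 10.8 [226 216 184]; -96 11.8 [232 233 227]; -92 11.2 [235 235 230]; -88 11.3 [235 235 231]; -84 11.7 [224 208 172]; -80 11.2 [233 233 227]; -76 11.1 [235 235 230]; -72 11.4 [233 234 229]; -68 11.6 [123 124 120]; -64 14.1 [122 123 119]; -60 23.1 [248 247 239]; -56 12.1 [237 237 232]; -52 11.1 [235 236 231]; -48 10.6 [234 235 230]; -44 11.1 [235 236 231]; -40 11.6 [227 218 195]; -36 11.0 [232 229 218]; -32 11.2 [235 235 230]; -28 11.3 [234 235 229]; -24 11.1 [224 210 177]; -20 11.6 [233 233 
[... 894 characters left out ...]
.2 [235 233 226]; 140 32.9 [237 234 227]; 144 31.0 [245 203 171]; 148 26.5 [238 162  81]; 156 0.1 [176 114  78]; 160 -1.4 [93 91 93]; 164 -1.6 [93 92 94]; 168 -1.5 [103 101 103]; 
-42 -0.6 [90 89 91]; -38 -0.8 [91 89 92]; -34 17.4 [204 204 191]; -30 23.4 [239 239 228]; -26 11.5 [179 181 174]; -22 11.9 [232 233 227]; -18 11.6 [234 235 229]; -14 11.7 [236 236 232]; -10 11.7 [232 232 226]; -6 11.3 [231 231 224]; -2 11.7 [232 232 225]; 2 11.4 [233 233 225]; 6 11.9 [231 231 225]; 10 11.6 [232 233 227]; 14 11.8 [236 237 231]; 18 11.5 [233 234 229]; 22 11.3 [233 234 228]; 26 12.2 [224 224 217]; 30 23.1 [243 244 235]; 34 22.5 [211 211 195]; 38 -1.0 [68 68 70]; 42 -0.9 [89 88 91]; 46 -0.8 [89 89 91];
```

Every measurement matches the given sizes: pack tops at 110.5 mm (expected 111), bay floors near 12 mm, and the carrier rectangle 248 x 69 mm. The carrier centre is (525, 183) with yaw -13.9°. I'm moving above red now: shift first, then turn.

Emit:
servo_tool:
  deltas:
    - [3.5, -2, 0, 0, 0, 0, -1]
    - [3.5, -2, 0, 0, 0, 0, -1]
    - [3.5, -2, 0, 0, 0, 0, -1]
    - [3.5, -2, 0, 0, 0, 0, -1]
    - [3.5, -2, 0, 0, 0, 0, -1]
    - [3.5, -2, 0, 0, 0, 0, -1]
    - [3.5, -2, 0, 0, 0, 0, -1]
    - [3.5, -2, 0, 0, 0, 0, -1]
    - [3.5, -2, 0, 0, 0, 0, -1]
    - [3.5, -2, 0, 0, 0, 0, -1]
    - [3.5, -2, 0, 0, 0, 0, -1]
    - [3.5, -2, 0, 0, 0, 0, -1]

```text
time: 1.3
tcp_pos: [490.9, -130.6, 225.8]
ee_rot: [-0.0, 0.986, 0.166, -0.0]
ft_force: [0.6, 0.1, -0.3]
width: 1.003
gripper_force: 0.0
```

Emit:
servo_tool:
  deltas:
    - [0, 0, 0, 0, 0, -6.8, -1]
    - [0, 0, 0, 0, 0, -6.8, -1]
    - [0, 0, 0, 0, 0, -6.8, -1]
    - [0, 0, 0, 0, 0, -6.8, -1]
    - [0, 0, 0, 0, 0, -6.8, -1]
    - [0, 0, 0, 0, 0, -6.8, -1]
    - [0, 0, 0, 0, 0, -6.8, -1]
    - [0, 0, 0, 0, 0, -6.8, -1]
    - [0, 0, 0, 0, 0, -6.8, -1]
    - [0, 0, 0, 0, 0, -6.8, -1]
    - [0, 0, 0, 0, 0, -6.8, -1]
    - [0, 0, 0, 0, 0, -6.8, -1]

```text
time: 2.5
tcp_pos: [489.9, -132.1, 225.7]
ee_rot: [-0.0, 0.636, 0.771, -0.0]
ft_force: [0.7, -0.0, -0.5]
width: 0.997
gripper_force: 0.0
```

```bash
cat > go.py <<'E'
import sys; from h import *
from scipy.spatial.transform import Rotation as Ro
# pack/bay centres (mm) and yaw (deg)
T=dict(red=(493,-133.2,11.1),green=(513,-190.2,17),yellow=(524,-245.5,14.3),blue=(537,-309.7,7.9),
 b1=(546.8,270.7,-13.9),b2=(532.4,212.4,-13.9),b3=(518,154.2,-13.9),b4=(503.6,95.9,-13.9))
def go(n,z):
    o=get_obs(); x,y,psi=T[n]; R=Ro.from_quat(o["ee_rot"],scalar_first=True)
    G=Ro.from_euler("z",psi+90,degrees=True)*Ro.from_euler("x",180,degrees=True)
    d=np.array([x,y,z])-o["tcp_pos"]
    print(n,"tcp",np.round(o["tcp_pos"],1),"turn(tool,deg)",np.round((R.inv()*G).as_rotvec(degrees=True),2),"shift before turn cm",np.round(R.inv().apply(d)/10,2),"after turn",np.round(G.inv().apply(d)/10,2),"w",round(float(o["width"]),3),"g",round(float(o["gripper_force"]),1),"F",np.round(o["ft_force"],1),"t",round(float(o["time"]),1),"q",np.round(o["qpos"],2))
if __name__=="__main__": go(sys.argv[1],float(sys.argv[2]))
E
python3 go.py red 93; python3 -c "
from h import *
f=grab_frame('wrist'); cv2.imwrite('pics/w1.png',cv2.cvtColor(f['color'],cv2.COLOR_RGB2BGR))
W=world(f); hsv=cv2.cvtColor(f['color'],cv2.COLOR_RGB2HSV); Z=W[...,2]
from scipy import ndimage as nd
lab,n=nd.label((Z>104)&(Z<118))
for i in range(1,n+1):
    q=lab==i
    if q.sum()>300: r=cv2.minAreaRect(W[q][:,:2].astype(np.float32)); print(q.sum(),np.median(f['color'][q],0),np.round(r[0],1),np.round(r[1],1),round(r[2],1),np.median(Z[q]))
"
```

```text
red tcp [ 489.9 -132.1  225.7] turn(tool,deg) [-0.03 -0.02 -0.15] shift before turn cm [-0.17  0.29 13.27] after turn [-0.17  0.28 13.27] w 0.997 g 0.0 F [ 0.7 -0.  -0.5] t 2.5 q [-0.42  0.23 -0.09  1.25 -0.    0.96]
1935 [255.  65.  56.] [ 493.9 -132.5] [40.5 34.7] 10.8 110.69653419559592
1589 [ 85. 238. 128.] [ 513.2 -190.3] [40.3 35.1] 15.0 110.65842244181313
1374 [235. 201.  56.] [ 523.8 -245. ] [40.1 36.2] 15.1 110.51429677302231
1054 [ 43.  97. 187.] [ 538.1 -308.7] [40.4 35.1] 9.5 110.55073778016539
```

The wrist camera agrees to within 1 mm. I'll use its yaws, then descend and grip red.

Emit:
servo_tool:
  deltas:
    - [-0.1, 0.4, 2, 0, 0, 0, -1]
    - [0, 0, 3, 0, 0, 0, -1]
    - [0, 0, 3, 0, 0, 0, -1]
    - [0, 0, 3, 0, 0, 0, -1]
    - [0, 0, 1.5, 0, 0, 0, -1]
    - [0, 0, 0.8, 0, 0, 0, -1]
    - [0, 0, 0, 0, 0, 0, -1]
    - [0, 0, 0, 0, 0, 0, 1]
    - [0, 0, 0, 0, 0, 0, 1]
    - [0, 0, 0, 0, 0, 0, 1]
    - [0, 0, 0, 0, 0, 0, 1]
    - [0, 0, 0, 0, 0, 0, 1]
  squeeze: 40

```text
time: 3.75
tcp_pos: [494.5, -132.6, 93.8]
ee_rot: [0.001, 0.638, 0.77, 0.0]
ft_force: [-1.8, -0.8, 7.1]
width: 0.458
gripper_force: 39.7
```

```bash
sed -i 's/^T=.*/T=dict(red=(493.9,-132.5,10.8),green=(513.2,-190.3,15.5),yellow=(523.8,-245,14.8),blue=(538,-309,9),/' go.py; python3 go.py b1 220
```

```text
b1 tcp [ 494.5 -132.6   93.8] turn(tool,deg) [ 0.06  0.04 24.56] shift before turn cm [ 38.66  12.61 -12.64] after turn [ 40.41  -4.61 -12.62] w 0.458 g 39.7 F [-1.8 -0.8  7.1] t 3.8 q [-0.42  0.32 -0.34  0.91 -0.    0.96]
```

Emit:
servo_tool:
  deltas:
    - [0, 0, -0.6, 0, 0, 0, 1]
    - [0, 0, -2, 0, 0, 0, 1]
    - [0, 0, -3, 0, 0, 0, 1]
    - [0, 0, -3, 0, 0, 0, 1]
    - [0, 0, -3, 0, 0, 0, 1]
    - [0, 0, -1, 0, 0, 0, 1]
    - [0, 0, 0, 0, 0, 4.9, 1]
    - [0, 0, 0, 0, 0, 4.9, 1]
    - [0, 0, 0, 0, 0, 4.9, 1]
    - [0, 0, 0, 0, 0, 4.9, 1]
    - [0, 0, 0, 0, 0, 4.9, 1]

```text
time: 4.85
tcp_pos: [493.8, -132.3, 218.1]
ee_rot: [-0.001, 0.788, 0.615, -0.0]
ft_force: [0.1, -0.5, -3.2]
width: 0.452
gripper_force: 41.4
```

Emit:
servo_tool:
  deltas:
    - [2, -0.2, 0, 0, 0, 0, 1]
    - [4, -0.5, 0, 0, 0, 0, 1]
    - [4, -0.5, 0, 0, 0, 0, 1]
    - [4, -0.5, 0, 0, 0, 0, 1]
    - [4, -0.5, 0, 0, 0, 0, 1]
    - [4, -0.5, 0, 0, 0, 0, 1]
    - [4, -0.5, 0, 0, 0, 0, 1]
    - [4, -0.5, 0, 0, 0, 0, 1]
    - [4, -0.5, 0, 0, 0, 0, 1]
    - [4, -0.4, 0, 0, 0, 0, 1]
    - [2.4, 0, 0, 0, 0, 0, 1]
    - [0, 0, 0, 0, 0, 0, 1]

```text
time: 6.05
tcp_pos: [546.0, 273.6, 217.4]
ee_rot: [-0.001, 0.786, 0.618, -0.001]
ft_force: [-0.7, 0.1, -3.3]
width: 0.456
gripper_force: 41.3
```

```bash
python3 go.py b1 79
python3 - <<'E'
from h import *
from scipy import ndimage as nd
f=grab_frame("wrist"); W=world(f); Z=W[...,2]; c=f["color"]
cv2.imwrite("pics/w2.png",cv2.cvtColor(c,cv2.COLOR_RGB2BGR))
E
```

```text
b1 tcp [546.  273.6 217.4] turn(tool,deg) [-0.09  0.02  0.23] shift before turn cm [-0.26  0.17 13.84] after turn [-0.26  0.15 13.84] w 0.456 g 41.3 F [-0.7  0.1 -3.3] t 6.0 q [0.33 0.42 0.16 1.32 0.   2.14]
```

View pics/w2.png

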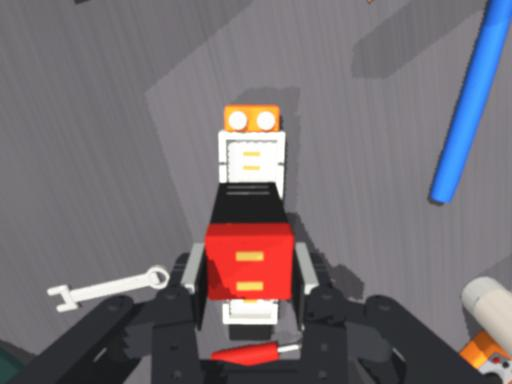

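The wrist view shows the red pack held squarely, with its long axis lined up with the carrier, and the plug at (252,118) straight ahead. I'm lowering it gently.

Emit:
servo_tool:
  deltas:
    - [-0.3, 0.1, 1.5, 0, 0, 0.2, 1]
    - [0, 0, 3, 0, 0, 0, 1]
    - [0, 0, 3, 0, 0, 0, 1]
    - [0, 0, 3, 0, 0, 0, 1]
    - [0, 0, 1.7, 0, 0, 0, 1]
    - [0, 0, 0.8, 0, 0, 0, 1]
    - [0, 0, 0.4, 0, 0, 0, 1]
    - [0, 0, 0.2, 0, 0, 0, 1]
    - [0, 0, 0.1, 0, 0, 0, 1]
    - [0, 0, 0, 0, 0, 0, 1]

```text
time: 7.1
tcp_pos: [546.7, 267.8, 82.6]
ee_rot: [0.0, 0.788, 0.615, 0.0]
ft_force: [-0.0, 0.1, -2.1]
width: 0.456
gripper_force: 41.3
```

```bash
python3 go.py b1 79.8
```

```text
b1 tcp [546.7 267.8  82.6] turn(tool,deg) [ 0.05 -0.03 -0.13] shift before turn cm [ 0.28 -0.06  0.28] after turn [ 0.28 -0.06  0.28] w 0.456 g 41.3 F [-0.   0.1 -2.1] t 7.1 q [ 0.32  0.48 -0.11  0.98 -0.    2.14]
```

Emit:
servo_tool:
  deltas:
    - [0.25, 0, 0.1, 0, 0, 0, 1]
    - [0, 0, 0.1, 0, 0, 0, 1]
    - [0, 0, 0.1, 0, 0, 0, 1]
    - [0, 0, 0, 0, 0, 0, 1]

```text
time: 7.5
tcp_pos: [547.2, 270.5, 79.8]
ee_rot: [0.0, 0.788, 0.616, 0.001]
ft_force: [-2.7, -0.2, 7.4]
width: 0.45
gripper_force: 42.5
```

It's in contact with the bay floor (+7 N), so I'm releasing and backing up.

Emit:
servo_tool:
  deltas:
    - [0, 0, 0, 0, 0, 0, -1]
    - [0, 0, 0, 0, 0, 0, -1]
    - [0, 0, 0, 0, 0, 0, -1]
    - [0, 0, 0, 0, 0, 0, -1]
    - [0, 0, -1.5, 0, 0, 0, -1]
    - [0, 0, -3, 0, 0, 0, -1]
    - [0, 0, -3, 0, 0, 0, -1]
    - [0, 0, -3, 0, 0, 0, -1]
    - [0, 0, -3, 0, 0, 0, -1]
    - [0, 0, 0, 0, 0, 0, -1]

```text
time: 8.5
tcp_pos: [548.3, 270.6, 217.7]
ee_rot: [0.001, 0.788, 0.615, 0.003]
ft_force: [0.3, -0.3, -0.9]
width: 1.004
gripper_force: 0.0
```

```bash
python3 go.py green 210
cat > chk.py <<'E'
import sys; from h import *
from scipy import ndimage as nd
f=grab_frame(sys.argv[1]); W=world(f); Z=W[...,2]; c=f["color"]
lo,hi=map(float,sys.argv[2:4])
ctr=np.array([525.2,183.3]); a=np.radians(-13.9); M=np.array([[np.cos(a),np.sin(a)],[-np.sin(a),np.cos(a)]])
lab,n=nd.label((Z>lo)&(Z<hi)&(W[...,0]>420)&(W[...,0]<620))
for i in range(1,n+1):
    q=lab==i
    if 150<q.sum()<6000: r=cv2.minAreaRect(W[q][:,:2].astype(np.float32)); print(q.sum(),np.median(c[q],0),"xy",np.round(r[0],1),np.round(r[1],1),round(r[2],1),"z",round(float(np.median(Z[q])),1),"carrier xy",(M@(np.array(r[0])-ctr)).round(1))
E
python3 chk.py wrist 90 104
```

```text
green tcp [548.3 270.6 217.7] turn(tool,deg) [  0.31  -0.1  -29.53] shift before turn cm [-45.57   7.76   0.67] after turn [-43.48 -15.7    0.77] w 1.004 g 0.0 F [ 0.3 -0.3 -0.9] t 8.5 q [ 0.33  0.41  0.16  1.31 -0.    2.14]
1836 [250.  54.  46.] xy [546.6 270.5] [35.5 40.6] 75.6 z 96.7 carrier xy [-0.2 89.8]
```

Red is well placed: carrier xy (-0.2, 89.8), top at 97 mm. Green next.

Emit:
servo_tool:
  deltas:
    - [-2.6, 0.4, 0, 0, 0, 0, -1]
    - [-4, 0.7, 0, 0, 0, 0, -1]
    - [-4, 0.7, 0, 0, 0, 0, -1]
    - [-4, 0.7, 0, 0, 0, 0, -1]
    - [-4, 0.7, 0, 0, 0, 0, -1]
    - [-4, 0.7, 0, 0, 0, 0, -1]
    - [-4, 0.7, 0, 0, 0, 0, -1]
    - [-4, 0.7, 0, 0, 0, 0, -1]
    - [-4, 0.7, 0, 0, 0, 0, -1]
    - [-4, 0.7, 0, 0, 0, 0, -1]
    - [-4, 0.6, 0, 0, 0, 0, -1]
    - [-3, 0.5, 0, 0, 0, 0, -1]

```text
time: 9.75
tcp_pos: [511.2, -193.2, 212.9]
ee_rot: [-0.001, 0.789, 0.615, -0.0]
ft_force: [0.4, 0.7, 0.5]
width: 1.001
gripper_force: 0.0
```

Emit:
servo_tool:
  deltas:
    - [0, 0, 0, 0, 0, -4.9, -1]
    - [0, 0, 0, 0, 0, -4.9, -1]
    - [0, 0, 0, 0, 0, -4.9, -1]
    - [0, 0, 0, 0, 0, -4.9, -1]
    - [0, 0, 0, 0, 0, -4.9, -1]
    - [0, 0, 0, 0, 0, -4.9, -1]
    - [0, 0, 0, 0, 0, 0, -1]
    - [0, 0, 0, 0, 0, 0, -1]

```text
time: 10.55
tcp_pos: [511.8, -191.0, 213.3]
ee_rot: [-0.0, 0.607, 0.795, -0.0]
ft_force: [0.4, 0.5, 0.5]
width: 1.001
gripper_force: 0.0
```

```bash
python3 go.py green 93; python3 chk.py wrist 104 118
```

```text
green tcp [ 511.8 -191.   213.3] turn(tool,deg) [-0.04 -0.04 -0.28] shift before turn cm [ 0.03  0.16 12.03] after turn [ 0.03  0.15 12.03] w 1.001 g 0.0 F [0.4 0.5 0.5] t 10.6 q [-0.51  0.3  -0.02  1.24 -0.    0.8 ]
2105 [ 85. 238. 129.] xy [ 513.5 -190.6] [40.5 35.2] 16.2 z 110.6 carrier xy [  78.5 -365.7]
1765 [255. 255.  85.] xy [ 524.1 -244.8] [40.9 34.7] 15.2 z 110.7 carrier xy [ 101.8 -415.9]
1458 [ 44.  97. 193.] xy [ 537.9 -309.7] [40.3 36.8] 8.6 z 110.6 carrier xy [ 130.8 -475.5]
```

Emit:
servo_tool:
  deltas:
    - [0, 0.2, 1.5, 0, 0, -0.5, -1]
    - [0, 0, 3, 0, 0, 0, -1]
    - [0, 0, 3, 0, 0, 0, -1]
    - [0, 0, 2.5, 0, 0, 0, -1]
    - [0, 0, 1.5, 0, 0, 0, -1]
    - [0, 0, 0.5, 0, 0, 0, -1]
    - [0, 0, 0, 0, 0, 0, -1]
    - [0, 0, 0, 0, 0, 0, 1]
    - [0, 0, 0, 0, 0, 0, 1]
    - [0, 0, 0, 0, 0, 0, 1]
    - [0, 0, 0, 0, 0, 0, 1]
    - [0, 0, 0, 0, 0, 0, 1]

```text
time: 11.8
tcp_pos: [514.3, -190.8, 94.8]
ee_rot: [0.001, 0.603, 0.798, 0.0]
ft_force: [-1.2, -0.3, 7.4]
width: 0.457
gripper_force: 40.1
```

```bash
python3 go.py b2 215
```

```text
b2 tcp [ 514.3 -190.8   94.8] turn(tool,deg) [ 0.07  0.04 29.76] shift before turn cm [ 38.28  12.77 -12.05] after turn [ 39.58  -7.93 -12.02] w 0.457 g 40.1 F [-1.2 -0.3  7.4] t 11.8 q [-0.5   0.37 -0.25  0.94 -0.    0.79]
```

Emit:
servo_tool:
  deltas:
    - [0, 0, -0.6, 0, 0, 0, 1]
    - [0, 0, -2, 0, 0, 0, 1]
    - [0, 0, -3, 0, 0, 0, 1]
    - [0, 0, -3, 0, 0, 0, 1]
    - [0, 0, -3, 0, 0, 0, 1]
    - [0, 0, -0.5, 0, 0, 0, 1]
    - [0, 0, 0, 0, 0, 5, 1]
    - [0, 0, 0, 0, 0, 5, 1]
    - [0, 0, 0, 0, 0, 5, 1]
    - [0, 0, 0, 0, 0, 5, 1]
    - [0, 0, 0, 0, 0, 5, 1]
    - [0, 0, 0, 0, 0, 4.8, 1]

```text
time: 13.0
tcp_pos: [513.7, -190.4, 214.3]
ee_rot: [-0.0, 0.789, 0.615, -0.0]
ft_force: [0.4, -0.1, -2.0]
width: 0.456
gripper_force: 41.0
```

Emit:
servo_tool:
  deltas:
    - [2, -0.4, 0, 0, 0, 0, 1]
    - [4, -0.8, 0, 0, 0, 0, 1]
    - [4, -0.8, 0, 0, 0, 0, 1]
    - [4, -0.8, 0, 0, 0, 0, 1]
    - [4, -0.8, 0, 0, 0, 0, 1]
    - [4, -0.8, 0, 0, 0, 0, 1]
    - [4, -0.8, 0, 0, 0, 0, 1]
    - [4, -0.8, 0, 0, 0, 0, 1]
    - [4, -0.8, 0, 0, 0, 0, 1]
    - [3.6, -0.8, 0, 0, 0, 0, 1]
    - [2, -0.3, 0, 0, 0, 0, 1]
    - [0, 0, 0, 0, 0, 0, 1]

```text
time: 14.2
tcp_pos: [532.2, 215.0, 214.1]
ee_rot: [-0.0, 0.787, 0.617, -0.0]
ft_force: [-0.1, -0.4, -2.0]
width: 0.45
gripper_force: 41.0
```

Emit:
servo_tool:
  deltas:
    - [0, 0, 0, 0, 0, 0, 1]
    - [0, 0, 0, 0, 0, 0, 1]
    - [0, 0, 0, 0, 0, 0, 1]

```text
time: 14.5
tcp_pos: [532.7, 211.8, 215.0]
ee_rot: [0.0, 0.788, 0.616, -0.0]
ft_force: [-0.1, -0.5, -1.8]
width: 0.458
gripper_force: 41.0
```

```bash
python3 go.py b2 80.8
```

```text
b2 tcp [532.7 211.8 215. ] turn(tool,deg) [-0.01  0.01 -0.1 ] shift before turn cm [ 0.05 -0.04 13.42] after turn [ 0.05 -0.04 13.42] w 0.458 g 41.0 F [-0.1 -0.5 -1.8] t 14.5 q [ 0.24  0.35  0.05  1.27 -0.    2.05]
```

Emit:
servo_tool:
  deltas:
    - [0, 0, 1.5, 0, 0, 0, 1]
    - [0, 0, 3, 0, 0, 0, 1]
    - [0, 0, 3, 0, 0, 0, 1]
    - [0, 0, 3, 0, 0, 0, 1]
    - [0, 0, 1.5, 0, 0, 0, 1]
    - [0, 0, 0.7, 0, 0, 0, 1]
    - [0, 0, 0.3, 0, 0, 0, 1]
    - [0, 0, 0.2, 0, 0, 0, 1]
    - [0, 0, 0.1, 0, 0, 0, 1]
    - [0, 0, 0.1, 0, 0, 0, 1]
    - [0, 0, 0, 0, 0, 0, 1]

```text
time: 15.6
tcp_pos: [532.8, 212.8, 81.3]
ee_rot: [0.0, 0.788, 0.616, 0.0]
ft_force: [-0.3, -0.1, -1.9]
width: 0.454
gripper_force: 40.9
```

Emit:
servo_tool:
  deltas:
    - [0, 0, 0.1, 0, 0, 0, 1]
    - [0, 0, 0.05, 0, 0, 0, 1]
    - [0, 0, 0, 0, 0, 0, 1]

```text
time: 15.9
tcp_pos: [532.9, 213.0, 80.7]
ee_rot: [0.0, 0.788, 0.616, 0.001]
ft_force: [-4.9, -0.0, 13.3]
width: 0.457
gripper_force: 42.8
```

Contact again; releasing.

Emit:
servo_tool:
  deltas:
    - [0, 0, 0, 0, 0, 0, -1]
    - [0, 0, 0, 0, 0, 0, -1]
    - [0, 0, 0, 0, 0, 0, -1]
    - [0, 0, 0, 0, 0, 0, -1]
    - [0, 0, -1.5, 0, 0, 0, -1]
    - [0, 0, -3, 0, 0, 0, -1]
    - [0, 0, -3, 0, 0, 0, -1]
    - [0, 0, -3, 0, 0, 0, -1]
    - [0, 0, -3, 0, 0, 0, -1]
    - [0, 0, 0, 0, 0, 0, -1]
    - [0, 0, 0, 0, 0, 0, -1]

```text
time: 17.0
tcp_pos: [532.9, 212.8, 214.6]
ee_rot: [0.0, 0.788, 0.616, 0.0]
ft_force: [-0.9, -0.2, -0.8]
width: 0.997
gripper_force: 0.0
```

```bash
python3 go.py yellow 213; python3 chk.py wrist 90 104
```

```text
yellow tcp [532.9 212.8 214.6] turn(tool,deg) [ 5.000e-02 -1.000e-02 -2.873e+01] shift before turn cm [-44.65  10.14   0.15] after turn [-44.03 -12.57   0.16] w 0.997 g 0.0 F [-0.9 -0.2 -0.8] t 17.0 q [0.24 0.35 0.05 1.27 0.   2.05]
2244 [251.  58.  50.] xy [546.1 270.8] [34.7 40. ] 76.3 z 96.6 carrier xy [-0.8 89.9]
1897 [ 73. 218. 111.] xy [532.9 214. ] [34.7 40.7] 75.9 z 96.7 carrier xy [ 0.1 31.6]
```

Emit:
servo_tool:
  deltas:
    - [-2.4, 0.6, 0, 0, 0, 0, -1]
    - [-4, 0.9, 0, 0, 0, 0, -1]
    - [-4, 0.9, 0, 0, 0, 0, -1]
    - [-4, 0.9, 0, 0, 0, 0, -1]
    - [-4, 0.9, 0, 0, 0, 0, -1]
    - [-4, 0.9, 0, 0, 0, 0, -1]
    - [-4, 0.9, 0, 0, 0, 0, -1]
    - [-4, 0.9, 0, 0, 0, 0, -1]
    - [-4, 0.9, 0, 0, 0, 0, -1]
    - [-4, 0.9, 0, 0, 0, 0, -1]
    - [-4, 0.9, 0, 0, 0, 0, -1]
    - [-2.2, 0.5, 0, 0, 0, 0, -1]

```text
time: 18.25
tcp_pos: [522.5, -247.0, 212.9]
ee_rot: [-0.001, 0.788, 0.615, -0.0]
ft_force: [0.9, 1.4, 1.1]
width: 1.002
gripper_force: 0.0
```

Emit:
servo_tool:
  deltas:
    - [0, 0, 0, 0, 0, -4.8, -1]
    - [0, 0, 0, 0, 0, -4.8, -1]
    - [0, 0, 0, 0, 0, -4.8, -1]
    - [0, 0, 0, 0, 0, -4.8, -1]
    - [0, 0, 0, 0, 0, -4.8, -1]
    - [0, 0, 0, 0, 0, -4.8, -1]
    - [0, 0, 0, 0, 0, 0, -1]
    - [0, 0, 0, 0, 0, 0, -1]

```text
time: 19.05
tcp_pos: [523.0, -244.3, 213.7]
ee_rot: [-0.001, 0.611, 0.792, -0.0]
ft_force: [-0.6, 0.2, 0.3]
width: 0.995
gripper_force: 0.0
```

```bash
python3 go.py yellow 93; python3 chk.py wrist 104 118
```

```text
yellow tcp [ 523.  -244.3  213.7] turn(tool,deg) [-0.05 -0.06 -0.08] shift before turn cm [-0.1   0.07 12.07] after turn [-0.09  0.06 12.07] w 0.995 g 0.0 F [-0.6  0.2  0.3] t 19.1 q [-0.58  0.36  0.06  1.27  0.    0.74]
2084 [255. 255.  80.] xy [ 524.2 -245.2] [40.9 34.6] 14.7 z 110.6 carrier xy [ 101.9 -416.2]
1652 [ 68. 162. 254.] xy [ 538.4 -309.4] [40.7 34.7] 9.2 z 110.7 carrier xy [ 131.2 -475.1]
```

Emit:
servo_tool:
  deltas:
    - [-0.1, 0.1, 1.5, 0, 0, 0, -1]
    - [0, 0, 3, 0, 0, 0, -1]
    - [0, 0, 3, 0, 0, 0, -1]
    - [0, 0, 2.5, 0, 0, 0, -1]
    - [0, 0, 1.5, 0, 0, 0, -1]
    - [0, 0, 0.5, 0, 0, 0, -1]
    - [0, 0, 0, 0, 0, 0, -1]
    - [0, 0, 0, 0, 0, 0, 1]
    - [0, 0, 0, 0, 0, 0, 1]
    - [0, 0, 0, 0, 0, 0, 1]
    - [0, 0, 0, 0, 0, 0, 1]
    - [0, 0, 0, 0, 0, 0, 1]

```text
time: 20.3
tcp_pos: [524.8, -245.4, 95.3]
ee_rot: [0.001, 0.61, 0.793, 0.0]
ft_force: [-1.0, 0.2, 6.6]
width: 0.454
gripper_force: 40.2
```

```bash
python3 go.py b3 215
```

```text
b3 tcp [ 524.8 -245.4   95.3] turn(tool,deg) [ 0.06  0.05 28.76] shift before turn cm [ 38.79   9.6  -12.  ] after turn [ 38.63 -10.26 -11.97] w 0.454 g 40.2 F [-1.   0.2  6.6] t 20.3 q [-0.58  0.42 -0.17  0.98 -0.    0.73]
```

Emit:
servo_tool:
  deltas:
    - [0, 0, -0.6, 0, 0, 0, 1]
    - [0, 0, -2, 0, 0, 0, 1]
    - [0, 0, -3, 0, 0, 0, 1]
    - [0, 0, -3, 0, 0, 0, 1]
    - [0, 0, -3, 0, 0, 0, 1]
    - [0, 0, -0.4, 0, 0, 0, 1]
    - [0, 0, 0, 0, 0, 4.8, 1]
    - [0, 0, 0, 0, 0, 4.8, 1]
    - [0, 0, 0, 0, 0, 4.8, 1]
    - [0, 0, 0, 0, 0, 4.8, 1]
    - [0, 0, 0, 0, 0, 4.8, 1]
    - [0, 0, 0, 0, 0, 4.8, 1]

```text
time: 21.5
tcp_pos: [524.2, -244.9, 213.7]
ee_rot: [-0.001, 0.789, 0.615, -0.0]
ft_force: [0.7, 0.3, -2.2]
width: 0.457
gripper_force: 41.0
```

Emit:
servo_tool:
  deltas:
    - [2, -0.5, 0, 0, 0, 0, 1]
    - [4, -1, 0, 0, 0, 0, 1]
    - [4, -1, 0, 0, 0, 0, 1]
    - [4, -1, 0, 0, 0, 0, 1]
    - [4, -1.1, 0, 0, 0, 0, 1]
    - [4, -1.1, 0, 0, 0, 0, 1]
    - [4, -1.1, 0, 0, 0, 0, 1]
    - [4, -1.1, 0, 0, 0, 0, 1]
    - [4, -1, 0, 0, 0, 0, 1]
    - [3, -1, 0, 0, 0, 0, 1]
    - [1.6, -0.4, 0, 0, 0, 0, 1]
    - [0, 0, 0, 0, 0, 0, 1]

```text
time: 22.7
tcp_pos: [516.9, 156.1, 213.8]
ee_rot: [-0.0, 0.787, 0.617, -0.0]
ft_force: [0.5, 0.6, -2.0]
width: 0.456
gripper_force: 41.0
```

Emit:
servo_tool:
  deltas:
    - [0, 0, 0, 0, 0, 0, 1]
    - [0, 0, 0, 0, 0, 0, 1]
    - [0, 0, 0, 0, 0, 0, 1]

```text
time: 23.0
tcp_pos: [517.5, 153.4, 214.4]
ee_rot: [-0.0, 0.788, 0.616, -0.0]
ft_force: [-0.0, 0.4, -2.1]
width: 0.458
gripper_force: 41.0
```

```bash
python3 go.py b3 81.3
```

```text
b3 tcp [517.5 153.4 214.4] turn(tool,deg) [-0.01  0.01 -0.1 ] shift before turn cm [ 0.09  0.03 13.31] after turn [ 0.08  0.03 13.31] w 0.458 g 41.0 F [-0.   0.4 -2.1] t 23.0 q [ 0.14  0.29 -0.04  1.24 -0.    1.95]
```

Emit:
servo_tool:
  deltas:
    - [0, 0, 1.5, 0, 0, 0, 1]
    - [0, 0, 3, 0, 0, 0, 1]
    - [0, 0, 3, 0, 0, 0, 1]
    - [0, 0, 3, 0, 0, 0, 1]
    - [0, 0, 1.4, 0, 0, 0, 1]
    - [0, 0, 0.7, 0, 0, 0, 1]
    - [0, 0, 0.3, 0, 0, 0, 1]
    - [0, 0, 0.2, 0, 0, 0, 1]
    - [0, 0, 0.1, 0, 0, 0, 1]
    - [0, 0, 0.1, 0, 0, 0, 1]
    - [0, 0, 0, 0, 0, 0, 1]

```text
time: 24.1
tcp_pos: [517.7, 154.3, 81.8]
ee_rot: [0.0, 0.788, 0.616, 0.0]
ft_force: [-0.2, -0.2, -3.0]
width: 0.453
gripper_force: 41.1
```

Emit:
servo_tool:
  deltas:
    - [0, 0, 0.05, 0, 0, 0, 1]
    - [0, 0, 0.05, 0, 0, 0, 1]
    - [0, 0, 0, 0, 0, 0, 1]

```text
time: 24.4
tcp_pos: [517.7, 154.5, 81.3]
ee_rot: [0.0, 0.788, 0.616, 0.001]
ft_force: [-3.4, 0.7, 9.1]
width: 0.454
gripper_force: 42.4
```

Emit:
servo_tool:
  deltas:
    - [0, 0, 0, 0, 0, 0, -1]
    - [0, 0, 0, 0, 0, 0, -1]
    - [0, 0, 0, 0, 0, 0, -1]
    - [0, 0, 0, 0, 0, 0, -1]
    - [0, 0, -1.5, 0, 0, 0, -1]
    - [0, 0, -3, 0, 0, 0, -1]
    - [0, 0, -3, 0, 0, 0, -1]
    - [0, 0, -3, 0, 0, 0, -1]
    - [0, 0, -3, 0, 0, 0, -1]
    - [0, 0, 0, 0, 0, 0, -1]
    - [0, 0, 0, 0, 0, 0, -1]

```text
time: 25.5
tcp_pos: [517.7, 154.3, 215.6]
ee_rot: [0.0, 0.788, 0.616, 0.0]
ft_force: [-0.4, -0.1, -0.2]
width: 0.999
gripper_force: 0.0
```

```bash
python3 go.py blue 213; python3 chk.py wrist 90 104
```

```text
blue tcp [517.7 154.3 215.6] turn(tool,deg) [ 5.000e-02 -1.000e-02 -2.293e+01] shift before turn cm [-44.48  13.12   0.26] after turn [-46.08  -5.25   0.26] w 0.999 g 0.0 F [-0.4 -0.1 -0.2] t 25.5 q [ 0.14  0.29 -0.04  1.24  0.    1.95]
2731 [253.  67.  59.] xy [546.1 270.8] [35.1 40.7] 76.1 z 96.6 carrier xy [-0.7 90. ]
2233 [ 77. 222. 115.] xy [532.4 214.2] [34.5 40.2] 76.1 z 96.6 carrier xy [-0.5 31.8]
1882 [255. 254.  74.] xy [517.4 155. ] [34.5 40.7] 76.3 z 96.7 carrier xy [ -0.8 -29.3]
```

Emit:
servo_tool:
  deltas:
    - [-2.3, 0.7, 0, 0, 0, 0, -1]
    - [-4, 1.2, 0, 0, 0, 0, -1]
    - [-4, 1.2, 0, 0, 0, 0, -1]
    - [-4, 1.2, 0, 0, 0, 0, -1]
    - [-4, 1.2, 0, 0, 0, 0, -1]
    - [-4, 1.2, 0, 0, 0, 0, -1]
    - [-4, 1.2, 0, 0, 0, 0, -1]
    - [-4, 1.2, 0, 0, 0, 0, -1]
    - [-4, 1.2, 0, 0, 0, 0, -1]
    - [-4, 1.2, 0, 0, 0, 0, -1]
    - [-4, 1.1, 0, 0, 0, 0, -1]
    - [-2.2, 0.5, 0, 0, 0, 0, -1]

```text
time: 26.75
tcp_pos: [536.8, -311.9, 213.6]
ee_rot: [-0.001, 0.788, 0.615, -0.0]
ft_force: [-0.9, 0.8, -0.6]
width: 0.997
gripper_force: 0.0
```

Emit:
servo_tool:
  deltas:
    - [0, 0, 0, 0, 0, -4.5, -1]
    - [0, 0, 0, 0, 0, -4.5, -1]
    - [0, 0, 0, 0, 0, -4.5, -1]
    - [0, 0, 0, 0, 0, -4.5, -1]
    - [0, 0, 0, 0, 0, -4.9, -1]
    - [0, 0, 0, 0, 0, 0, -1]
    - [0, 0, 0, 0, 0, 0, -1]

```text
time: 27.45
tcp_pos: [537.3, -309.0, 214.6]
ee_rot: [-0.001, 0.651, 0.759, -0.0]
ft_force: [0.0, 0.3, -0.3]
width: 1.0
gripper_force: 0.0
```

```bash
python3 go.py blue 93; python3 chk.py wrist 104 118
```

```text
blue tcp [ 537.3 -309.   214.6] turn(tool,deg) [-0.05 -0.06 -0.18] shift before turn cm [-0.03  0.08 12.16] after turn [-1.000e-02  7.000e-02  1.216e+01] w 1.0 g 0.0 F [ 0.   0.3 -0.3] t 27.4 q [-0.65  0.43  0.18  1.32 -0.    0.76]
2064 [ 56. 137. 248.] xy [ 538.3 -310.1] [40.8 35.2] 10.0 z 110.7 carrier xy [ 131.2 -475.8]
```

Emit:
servo_tool:
  deltas:
    - [-0.1, 0.1, 1.5, 0, 0, -0.5, -1]
    - [0, 0, 3, 0, 0, 0, -1]
    - [0, 0, 3, 0, 0, 0, -1]
    - [0, 0, 2.6, 0, 0, 0, -1]
    - [0, 0, 1.5, 0, 0, 0, -1]
    - [0, 0, 0.5, 0, 0, 0, -1]
    - [0, 0, 0, 0, 0, 0, -1]
    - [0, 0, 0, 0, 0, 0, 1]
    - [0, 0, 0, 0, 0, 0, 1]
    - [0, 0, 0, 0, 0, 0, 1]
    - [0, 0, 0, 0, 0, 0, 1]
    - [0, 0, 0, 0, 0, 0, 1]

```text
time: 28.7
tcp_pos: [538.9, -310.3, 95.3]
ee_rot: [0.001, 0.646, 0.763, -0.0]
ft_force: [-0.9, 0.6, 5.9]
width: 0.456
gripper_force: 40.3
```

```bash
python3 go.py b4 215
```

```text
b4 tcp [ 538.9 -310.3   95.3] turn(tool,deg) [ 0.06  0.05 23.36] shift before turn cm [ 40.63   3.2  -12.01] after turn [ 38.58 -13.19 -11.97] w 0.456 g 40.3 F [-0.9  0.6  5.9] t 28.7 q [-0.65  0.49 -0.05  1.03 -0.    0.75]
```

Emit:
servo_tool:
  deltas:
    - [0, 0, -0.6, 0, 0, 0, 1]
    - [0, 0, -2, 0, 0, 0, 1]
    - [0, 0, -3, 0, 0, 0, 1]
    - [0, 0, -3, 0, 0, 0, 1]
    - [0, 0, -3, 0, 0, 0, 1]
    - [0, 0, -0.4, 0, 0, 0, 1]
    - [0, 0, 0, 0, 0, 4.7, 1]
    - [0, 0, 0, 0, 0, 4.7, 1]
    - [0, 0, 0, 0, 0, 4.7, 1]
    - [0, 0, 0, 0, 0, 4.7, 1]
    - [0, 0, 0, 0, 0, 4.6, 1]
    - [0, 0, 0, 0, 0, 0, 1]

```text
time: 29.9
tcp_pos: [538.4, -309.8, 214.0]
ee_rot: [-0.0, 0.788, 0.616, -0.0]
ft_force: [-0.8, 0.1, -1.9]
width: 0.454
gripper_force: 40.8
```

Emit:
servo_tool:
  deltas:
    - [2, -0.6, 0, 0, 0, 0, 1]
    - [4, -1.4, 0, 0, 0, 0, 1]
    - [4, -1.4, 0, 0, 0, 0, 1]
    - [4, -1.4, 0, 0, 0, 0, 1]
    - [4, -1.4, 0, 0, 0, 0, 1]
    - [4, -1.4, 0, 0, 0, 0, 1]
    - [4, -1.4, 0, 0, 0, 0, 1]
    - [4, -1.4, 0, 0, 0, 0, 1]
    - [4, -1.4, 0, 0, 0, 0, 1]
    - [3, -1, 0, 0, 0, 0, 1]
    - [1.6, -0.4, 0, 0, 0, 0, 1]
    - [0, 0, 0, 0, 0, 0, 1]

```text
time: 31.1
tcp_pos: [503.1, 98.2, 214.3]
ee_rot: [-0.0, 0.786, 0.618, -0.0]
ft_force: [-0.4, -0.7, -1.2]
width: 0.454
gripper_force: 40.8
```

Emit:
servo_tool:
  deltas:
    - [0, 0, 0, 0, 0, 0, 1]
    - [0, 0, 0, 0, 0, 0, 1]
    - [0, 0, 0, 0, 0, 0, 1]

```text
time: 31.4
tcp_pos: [503.5, 95.6, 214.4]
ee_rot: [0.0, 0.788, 0.616, -0.0]
ft_force: [-0.4, -0.9, -1.2]
width: 0.457
gripper_force: 40.8
```

```bash
python3 go.py b4 81.3
```

```text
b4 tcp [503.5  95.6 214.4] turn(tool,deg) [-0.01  0.01 -0.07] shift before turn cm [ 0.04 -0.   13.31] after turn [ 0.03 -0.   13.31] w 0.457 g 40.8 F [-0.4 -0.9 -1.2] t 31.4 q [ 0.03  0.25 -0.1   1.22 -0.    1.84]
```

Emit:
servo_tool:
  deltas:
    - [0, 0, 1.5, 0, 0, 0, 1]
    - [0, 0, 3, 0, 0, 0, 1]
    - [0, 0, 3, 0, 0, 0, 1]
    - [0, 0, 3, 0, 0, 0, 1]
    - [0, 0, 1.4, 0, 0, 0, 1]
    - [0, 0, 0.7, 0, 0, 0, 1]
    - [0, 0, 0.3, 0, 0, 0, 1]
    - [0, 0, 0.2, 0, 0, 0, 1]
    - [0, 0, 0.1, 0, 0, 0, 1]
    - [0, 0, 0.1, 0, 0, 0, 1]
    - [0, 0, 0, 0, 0, 0, 1]

```text
time: 32.5
tcp_pos: [503.6, 96.5, 81.7]
ee_rot: [0.0, 0.788, 0.616, 0.0]
ft_force: [-0.6, -0.1, -1.8]
width: 0.455
gripper_force: 40.8
```

Emit:
servo_tool:
  deltas:
    - [0, 0, 0.05, 0, 0, 0, 1]
    - [0, 0, 0.05, 0, 0, 0, 1]
    - [0, 0, 0, 0, 0, 0, 1]

```text
time: 32.8
tcp_pos: [503.7, 96.6, 81.3]
ee_rot: [0.0, 0.788, 0.616, 0.0]
ft_force: [-3.3, 1.7, 10.7]
width: 0.453
gripper_force: 42.2
```

Emit:
servo_tool:
  deltas:
    - [0, 0, 0, 0, 0, 0, -1]
    - [0, 0, 0, 0, 0, 0, -1]
    - [0, 0, 0, 0, 0, 0, -1]
    - [0, 0, 0, 0, 0, 0, -1]
    - [0, 0, -1.5, 0, 0, 0, -1]
    - [0, 0, -3, 0, 0, 0, -1]
    - [0, 0, -3, 0, 0, 0, -1]
    - [0, 0, -3, 0, 0, 0, -1]
    - [0, 0, -3, 0, 0, 0, -1]
    - [0, 0, 0, 0, 0, 0, -1]
    - [0, 0, 0, 0, 0, 0, -1]

```text
time: 33.9
tcp_pos: [503.7, 96.4, 215.6]
ee_rot: [0.0, 0.788, 0.616, 0.0]
ft_force: [0.3, -0.2, 0.1]
width: 0.997
gripper_force: 0.0
```

```bash
python3 chk.py wrist 90 104; python3 -c "
from h import *
f=grab_frame('scene'); cv2.imwrite('pics/s2.png',cv2.cvtColor(f['color'],cv2.COLOR_RGB2BGR))"
```

```text
2732 [ 87. 230. 125.] xy [532.2 213.7] [34.6 40.6] 75.9 z 96.6 carrier xy [-0.5 31.2]
2237 [255. 254.  79.] xy [516.9 155. ] [34.8 40.1] 76.0 z 96.6 carrier xy [ -1.3 -29.4]
1894 [ 65. 156. 254.] xy [503.6  97.2] [34.5 40.9] 75.8 z 96.7 carrier xy [ -0.3 -88.8]
```

View pics/s2.png

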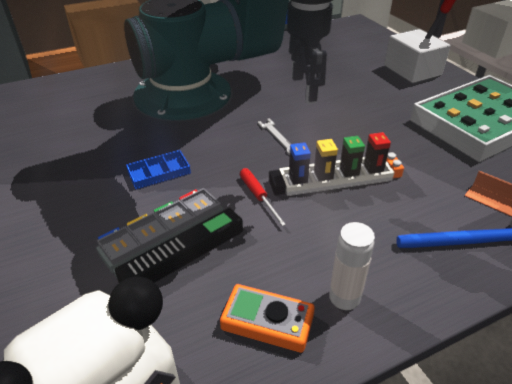

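The scene view shows all four packs upright in the carrier: red (378,152) next to the orange plug (394,165), then green (352,156), yellow (326,159) and blue (300,163). The gripper is clear above them, so I'm handing in.

```bash
python3 -c "
from station import arm
print(arm.finish_job())"
```

```text
the job is handed in; nothing more can be done
None
```

I handed the job in after about 34 s of arm time: all four packs stand upright in the carrier bays in the order red, green, yellow, blue from the orange plug, each measured within about 2 mm of its bay centre; the hand-in did not return a verdict.

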